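# Close the filter vessel with its bayonet lid

## Task

Close the steel filter vessel: take its loose lid by the cross bar, set it into the ring so that both of its side pins drop through the slots, then twist it clockwise (seen from above) until it is firmly tight on the seal, and let go. Do it by feel: neither press nor twist with brute force, and leave the other things on the bench where they are.

Things in the scene. Friction and masses are not known exactly. Their poses are not given: they have to be found in the camera images.
- lid_bar (a point): Centre of the cross bar on the loose steel lid (0.3 to 0.45 kg), which stands upright on the bench. The bar is a straight dark block, 64 mm long (x axis), 14 mm wide (grip here), 36 mm tall, on a short neck. The lid's underside is 48 mm below this point, the bar's top 18 mm above it, the top of the 54 mm round plug under it 24 mm below it. z up.
- lid: The whole lid; origin at the centre of its underside, x along the bar, z up. The plug is 24 mm tall with a chamfered foot. Two round pins (the lugs), 12 mm thick, stick out of the plug under the bar's two ends (+x and -x) to 37 mm from the axis; their centre lines are 6.5 mm above the underside. The same after half a turn.
- ring_top (a point): Centre of the bayonet ring's opening, level with its flat top. z up; x along the two entry slots (at +x and -x). Opening 57 mm across; slots 16 mm wide, reaching 40 mm from the axis: the lid enters with its bar along this x, either way round, with 1.5 to 2 mm of play. It rests on a sprung seal with its underside 20 to 24 mm below this point (seal height varies, not measured).
- ring: Frame as ring_top. Ramps under its lip: clockwise from above (anticlockwise is blocked) they draw the lid down 0.75 mm per 10 degrees onto the seal (22 N/mm); let it sink. They bite after 15 to 60 degrees, by the seal's height; 10 to 20 more make it tight. End stops at 90. Turning (slowly) is nearly free before, 0.3 to 0.45 N m when tight; over 0.5 may overload the pins. Stays tight when let go.
- vessel: Fixed steel filter vessel that carries the ring; origin under its centre, x as the ring's. Round foot 150 mm diameter, ring 104 mm diameter, ring top 85 mm above the bench. A short pipe stub points to +x at 36 mm height.
- flask: Bystander: clear glass bottle with a blue cap, 80 mm diameter, 170 mm tall; origin at its underside.
- reagent: Bystander: amber jar, 60 mm diameter, 120 mm tall; origin at its underside.
- dish: Bystander: flat covered culture dish, 94 mm diameter, 18 mm tall; origin at its underside.
- spatula: Bystander: thin steel spatula, about 125 mm long, 5 mm thick, lying flat between the vessel and the lid; origin at its underside.
- beaker: Bystander: glass beaker, 80 mm diameter, 100 mm tall; origin at its underside.
- dishes: Bystander: stack of four culture dishes, 90 mm diameter, 58 mm tall; origin at its underside.
- tip_box: Bystander: blue pipette tip box with clear lid, 120 x 80 x 65 mm; origin at its underside.
Mind the look-alikes: they are no part of the job. Leave any purple look-alike of the lid alone.

How it is judged:
By the outcome, as a careful person would: the job done as asked, in the order asked, and still so for the second after the job is handed in, with the robot touching nothing.
It also fails if it takes over 72 s, if anything falls off the work surface, if the arm or the gripper's body presses on something with over 40 N, if the wrist force passes 120 N, or if a joint passes its speed limit or range.

## Robot

A 6-joint arm with a two-finger parallel gripper is mounted at the origin on the work surface. World frame = base frame: x ahead of the robot, y to its left, z up, the work surface at z = 0. Lengths are in m, angles in rad, forces in N, time in s.
With the tool pointing down it reaches from about 0.2 to 0.875 m from the base axis. Payload 3.4 kg.
Tool frame: the origin (TCP) lies on the front face of the gripper's body, between the roots of the fingers; the fingertips stand 97 mm ahead of it and the grasp point (between the pads) lies 78 mm ahead of it; z points along the fingers, y is the direction in which the jaws open and shut (so a half turn about z gives the same grasp; the last joint's range is limited). The gripper opens to 94 mm and grips with 3 to 60 N. Pads are 16 mm wide; open, the fingers measure 119 mm over their backs; the gripper's body (75 mm by 177 mm) begins 78 mm behind the grasp point.
Start: joints at [-1.358, 0.276, 1.505, -0, 1.361, -0.121], TCP at [0.188, -0.543, 0.303] pointing down, gripper open.
Joint ranges: [-2.89, 2.89], [-0.75, 2.08], [0.22, 2.7], [-1.18, 4.32], [0.11, 2.71], [-2.7, 2.7]. Speed limits (rad/s): [2.57, 2.57, 3.14, 3.14, 3.14, 3.14].

## Interface

Orientations are given as a unit quaternion [w, x, y, z].
In Python, from plant import ctrl gives the robot as it stands.
- The arm moves only by the shell command python3 -m inch 'ROWS' [OPENING] [FORCE]. ROWS is JSON, a list of rows, each an object with "travel": the shift along the tool's x, y, z in units of 25 mm (1.0 is 25 mm), a list of three; "roll": the turn about the tool's z in units of 5 degrees (1.0 is 5 degrees). A call has exactly 5 rows; each row is the pose to reach, as a shift and turn from the pose commanded when the call began, along the tool's axes at that moment; what a row does not reach only later rows make up. A row lasts 1/12 s, in which the tool goes at most 41.7 mm and 7.16 degrees, less where a joint would pass 70% of its speed; a pose out of reach is approached as far as the arm can. A call with a gripper value outside its range is refused whole. OPENING is the gripper command: -1 is shut, 1 is fully open, values between are in proportion, set as the call begins (- or left out, the last holds). The fingers move at their own pace and stop on an object; FORCE is the grip in N (left out, the last holds). Time passes only in rows, so rows that repeat a pose let the fingers close, or fill a call up. It gives the time, the measured TCP pose, the force and the opening at its end, in the units of the state.
- ctrl.state(): the state, without advancing time (a new reading comes with each control period).
- ctrl.grab_frame(name): name is "side" or "top" or "wrist"; returns the picture (384x512x3 uint8, red, green, blue); there is no depth.
- ctrl.calibration(name): a dict with "fx", "fy", "cx", "cy" (pixels), "dist" ([k1, k2, p1, p2, k3] as OpenCV has them; the pictures are not rectified), "origin" and "rotation" of the camera in the world. Camera axes: x right, y down, z forward; pixel columns grow to the right and rows downward; lengths in m; the calibration is good to about 2 mm. A picture is of the moment at which its call begins: read the wrist's pose just before it. calibration takes no time and is no camera call; for the wrist camera it gives the pose at the moment of the call.
- ctrl.close_job(): hands the job in, once; it reports no verdict.
The state is a dict: "time_s": time; "joints": joint angles; "qd": joint speeds; "joint_efforts": joint torques, N m; "eef_pos": TCP position; "tcp_rot": TCP orientation; "ft_force": force on the tool from outside, world axes, zero at the start; "ft_torque": the same for the moment, N m; "gripper_width": finger opening in m.
Only numpy, scipy, OpenCV 4.12 (cv2) and the standard library are available. Lean on these libraries where they do the work, as an engineer would, in place of code of your own. Each camera call takes 0.05 s, during which the arm holds its last target.

## Working session

There is one attempt and no reset: what is moved stays moved. The work goes in short steps, Python scripts to look and compute and a shell command to move; the robot and the scene stay as the last step left them, time stands still between calls to the robot, and variables do not carry over. Pictures are saved under pics/ and viewed, and the job is handed in when it is done.

```bash
ls; mkdir -p pics; python3 - <<'E'
from plant import ctrl
import cv2
print(ctrl.state())
for n in ["side","top","wrist"]:
    c=ctrl.calibration(n); print(n,c)
    im=ctrl.grab_frame(n); cv2.imwrite(f"pics/{n}0.png",im[:,:,::-1])
E
```

```text
pics
{'time_s': 0.0, 'joints': array([-1.35801757e+00,  2.76576460e-01,  1.50611661e+00, -1.09589317e-05,
        1.36071973e+00, -1.21013248e-01]), 'qd': array([ 6.63667546e-04,  6.89885064e-04, -1.54067403e-03,  6.69673087e-04,
       -3.71997388e-04,  8.34205033e-05]), 'joint_efforts': array([-2.63164824e-03, -4.04592025e+01, -2.37229443e+01,  7.00720260e-02,
        3.46151995e-02, -1.36973995e-04]), 'eef_pos': array([ 0.18828565, -0.54287473,  0.30182176]), 'tcp_rot': array([-9.08870557e-04,  9.86104561e-01,  1.66123349e-01, -4.70943745e-05]), 'ft_force': array([-0.08083981, -0.69529569, -0.37703079]), 'ft_torque': array([ 0.01668714, -0.03444582, -0.06293545]), 'gripper_width': 0.09387600081374739}
side {'fx': 451.4562250542447, 'fy': 451.4562250542447, 'cx': 253.70712370250413, 'cy': 186.48678186676008, 'dist': array([-0.08156438,  0.        ,  0.        ,  0.        ,  0.        ]), 'origin': array([0.23867202, 0.96723109, 0.76048097]), 'rotation': array([ 0.08803781, -0.17107174,  0.86069696, -0.47136455])}
top {'fx': 387.7710078417538, 'fy': 387.7710078417538, 'cx': 251.70303342914335, 'cy': 185.8620431112806, 'dist': array([0.03744714, 0.        , 0.        , 0.        , 0.        ]), 'origin': array([0.53663843, 0.03260534, 1.25981463]), 'rotation': array([-0.02999266,  0.71557453, -0.69705554,  0.03416293])}
wrist {'fx': 306.1630116339255, 'fy': 306.1630116339255, 'cx': 256.8949969203943, 'cy': 188.65322987174946, 'dist': array([-0.0058527,  0.       ,  0.       ,  0.       ,  0.       ]), 'origin': array([ 0.25915352, -0.51869916,  0.38592544]), 'rotation': array([ 0.10694207,  0.807552  , -0.57490807, -0.07683667])}
```

View pics/top0.png

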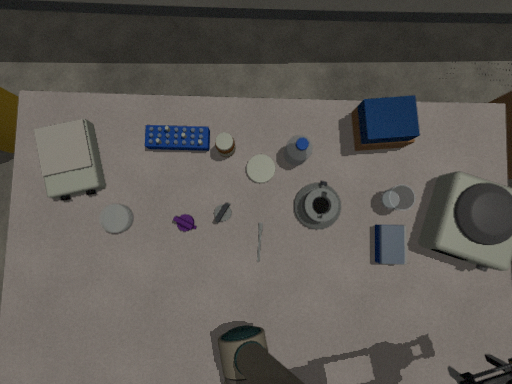

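View pics/side0.png

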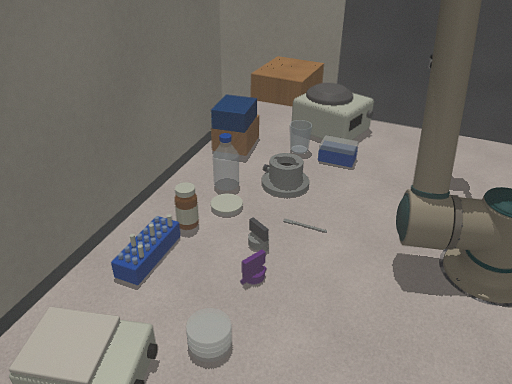

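View pics/wrist0.png

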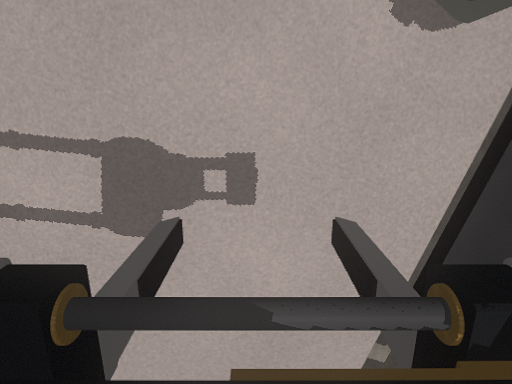

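Top view: grey lid near (222,212), purple look-alike at (185,222), vessel at (320,205), spatula at (260,242). I'll zoom in on these to measure them.

```bash
cat > h.py <<'E'
import numpy as np, cv2
from plant import ctrl
from scipy.spatial.transform import Rotation as R
def q2R(q): return R.from_quat([q[1],q[2],q[3],q[0]]).as_matrix()
def ray(c,uv):
    K=np.array([[c['fx'],0,c['cx']],[0,c['fy'],c['cy']],[0,0,1]])
    p=cv2.undistortPoints(np.array(uv,float).reshape(-1,1,2),K,np.array(c['dist'])).reshape(-1,2)
    return c['origin'],np.c_[p,np.ones(len(p))]@q2R(c['rotation']).T
def onplane(c,uv,z):
    o,d=ray(c,uv); return o+d*((z-o[2])/d[:,2])[:,None]
def proj(c,P):
    K=np.array([[c['fx'],0,c['cx']],[0,c['fy'],c['cy']],[0,0,1]])
    Rm=q2R(c['rotation']).T; t=-Rm@c['origin']
    return cv2.projectPoints(np.array(P,float).reshape(-1,3),cv2.Rodrigues(Rm)[0],t,K,np.array(c['dist']))[0].reshape(-1,2)
E
python3 - <<'E'
from h import *
a=cv2.imread('pics/top0.png')
l=cv2.resize(a[190:235,195:250],None,fx=7,fy=7,interpolation=cv2.INTER_NEAREST)
v=cv2.resize(a[175:235,285:350],None,fx=6,fy=6,interpolation=cv2.INTER_NEAREST)
out=np.zeros((max(l.shape[0],v.shape[0]),l.shape[1]+v.shape[1],3),np.uint8)
out[:l.shape[0],:l.shape[1]]=l; out[:v.shape[0],l.shape[1]:]=v
cv2.imwrite('pics/z1.png',out)
s=cv2.imread('pics/side0.png')
l=cv2.resize(s[205:260,230:290],None,fx=6,fy=6,interpolation=cv2.INTER_NEAREST)
v=cv2.resize(s[145:200,255:315],None,fx=6,fy=6,interpolation=cv2.INTER_NEAREST)
cv2.imwrite('pics/z2.png',np.hstack([l,v]))
E
```

```text
(no output)
```

View pics/z1.png

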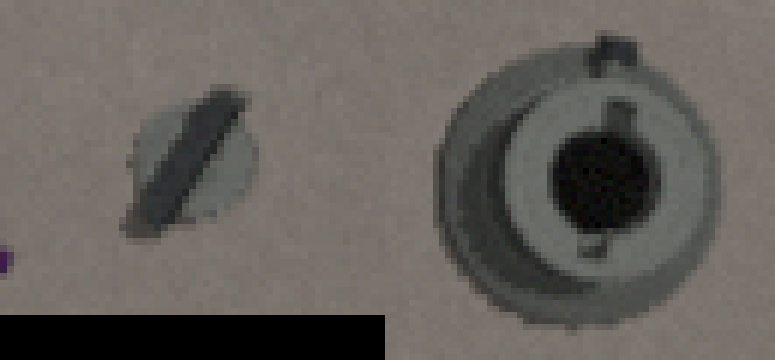

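View pics/z2.png

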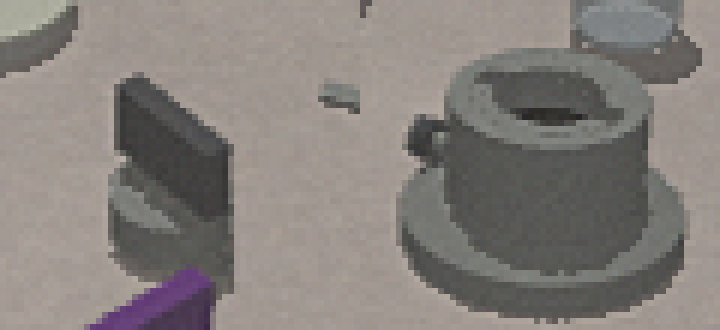

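```bash
python3 - <<'E'
from h import *
c=ctrl.calibration('top')
a=cv2.imread('pics/top0.png').astype(int); g=a.mean(2)
print('grey roi'); 
m=np.zeros(g.shape,np.uint8); m[195:230,208:236]=(g[195:230,208:236]<72)
n,L,st,ce=cv2.connectedComponentsWithStats(m); print(st,ce)
k=1+np.argmax(st[1:,4]); ys,xs=np.nonzero(L==k)
r=cv2.minAreaRect(np.c_[xs,ys].astype(np.float32)); print(r)
bp=onplane(c,cv2.boxPoints(r),0.066); ctr=bp.mean(0); print(bp,ctr)
e=[(bp[i]-bp[(i+1)%4]) for i in range(4)]; 
for v in e[:2]: print(np.linalg.norm(v),np.degrees(np.arctan2(v[1],v[0])))
# ring outer: light gray
roi=np.zeros(g.shape,np.uint8); roi[180:230,300:345]=1
m=((g>95)&(roi>0)).astype(np.uint8)
for lo in (88,95,102):
    m=((g>lo)&(roi>0)&(abs(a[:,:,2]-a[:,:,0])<8)).astype(np.uint8)
    print(lo,m.sum())
print(g[204,295:350].astype(int)); print(g[175:235,322].astype(int)); print(a[204,335],a[204,343],a[204,349])
E
```

```text
grey roi
[[     0      0    512    384 196469]
 [   213    203     17     21    139]] [[255.52450005 191.4846617 ]
 [220.8705036  213.17985612]]
((220.90000915527344, 213.2000274658203), (7.155416965484619, 23.702320098876953), 26.56505012512207)
[[0.53052977 0.14434155 0.066     ]
 [0.59625613 0.11407748 0.066     ]
 [0.58692536 0.09408944 0.066     ]
 [0.52128848 0.12444726 0.066     ]] [0.55874994 0.11923893 0.066     ]
0.0723593031439197 155.27602837118602
0.022058676015357794 64.97599309071539
88 588
95 508
102 363
[ 69  74  73  59  49  47  56  44  37  51  92 104 103 106 105 106 108  63
  21  18  13  21  14  11  18  19   7   5  14  12  10  10  14  17  46  49
  91 107 104 107 107 106 106  95  85  88 114 115 114 112 113 116 115 115
 118]
[118 118 118 118 116  99  66  36  42  40  70  84  84 101 105 106  80  58
  57  57  55  46  24  17  14  19  15  12  13   5  19  13  18  10   8  13
  13  12  64  70  80  89  96  97 102 103  90  85  81  78  76  77  74  69
  92 115 114 115 114 113]
[106 108 107] [108 114 121] [112 118 125]
```

```bash
cat >> h.py <<'E'
def go(tgt,yawx,s=None):
    """travel/roll from the measured pose to TCP tgt, tool x yaw (deg), tool down"""
    s=s or ctrl.state(); Rm=q2R(s['tcp_rot']); y=np.degrees(np.arctan2(Rm[1,0],Rm[0,0]))
    d=(yawx-y+180)%360-180
    print('t',round(s['time_s'],2),'pos',s['eef_pos'].round(4),'yaw',y.round(2),'tilt',np.degrees(np.arccos(-Rm[2,2])).round(2),'travel',(Rm.T@(np.array(tgt)-s['eef_pos'])/0.025).round(3),'roll',round(-d/5,3), 'dist',np.linalg.norm(np.array(tgt)-s['eef_pos']).round(3))
E
python3 - <<'E'
from h import *
c=ctrl.calibration('top')
P=onplane(c,[(322,205),(324.5,193.3),(319.7,215.8)],.085); print(P); d=P[1]-P[2]; print(np.linalg.norm(d),np.degrees(np.arctan2(d[1],d[0])))
P=onplane(c,[(227.9,204.3),(216.4,221.4)],.066);print(P,P.mean(0)); d=P[0]-P[1]; print(np.linalg.norm(d),np.degrees(np.arctan2(d[1],d[0])))
w=ctrl.calibration('wrist');s=ctrl.state();Rm=q2R(s['tcp_rot'])
print('cam in tool',Rm.T@(w['origin']-s['eef_pos']));Rc=Rm.T@q2R(w['rotation']);print(Rc.round(3)) 
print('grasp pt px',proj(w,s['eef_pos']+Rm@[0,0,.078]))
go([.559,.118,.25],152)
E
```

```text
[[ 0.59111258 -0.18727829  0.085     ]
 [ 0.62683537 -0.19453866  0.085     ]
 [ 0.55831857 -0.18062218  0.085     ]]
0.06991580919737926 -11.481194279394423
[[0.58649823 0.0986895  0.066     ]
 [0.53327406 0.13220178 0.066     ]] [0.55988614 0.11544564 0.066     ]
0.06289583147278492 -32.19631919695014
cam in tool [ 0.07489264  0.00018657 -0.08400463]
[[-0.    -0.965 -0.261]
 [ 1.    -0.001  0.   ]
 [-0.    -0.261  0.965]]
grasp pt px [[256.49980928 240.78942709]]
t 0.15 pos [ 0.1883 -0.543   0.302 ] yaw 19.12 tilt 0.08 travel [ 22.67  -20.12    2.112] roll -26.575 dist 0.76
```

```bash
python3 -m inch '[{"travel":[1.1,-1.0,0.1],"roll":-1.2},{"travel":[2.2,-2.0,0.2],"roll":-2.5},{"travel":[3.4,-3.0,0.3],"roll":-3.8},{"travel":[4.6,-4.1,0.4],"roll":-5.1},{"travel":[5.8,-5.2,0.5],"roll":-6.4}]' -0.2 20; python3 -c "
from h import *
go([.559,.116,.25],148)"
```

```text
time_s: 0.57
eef_pos: [0.2832, -0.3713, 0.2897]
tcp_rot: [-0.0, 0.901, 0.434, 0.0]
ft_force: [1.6, 0.4, -0.1]
gripper_width: 0.0638
t 0.57 pos [ 0.2832 -0.3713  0.2897] yaw 51.39 tilt 0.03 travel [22.115 -3.543  1.599] roll -19.323 dist 0.561
```

```bash
python3 -m inch '[{"travel":[1.6,-0.2,0.1],"roll":-1.4},{"travel":[3.2,-0.4,0.2],"roll":-2.8},{"travel":[4.8,-0.6,0.3],"roll":-4.2},{"travel":[6.4,-0.9,0.4],"roll":-5.6},{"travel":[8.0,-1.2,0.5],"roll":-7.0}]'; python3 -c "
from h import *
go([.559,.116,.25],148)"
```

```text
time_s: 0.98
eef_pos: [0.3854, -0.1966, 0.2775]
tcp_rot: [0.0, 0.729, 0.685, 0.0]
ft_force: [1.4, -0.3, -0.3]
gripper_width: 0.0382
t 0.98 pos [ 0.3854 -0.1966  0.2775] yaw 86.45 tilt 0.02 travel [12.909  6.156  1.101] roll -12.311 dist 0.359
```

```bash
python3 -m inch '[{"travel":[0,0,0],"roll":0},{"travel":[0,0,0],"roll":0},{"travel":[0,0,0],"roll":0},{"travel":[0,0,0],"roll":0},{"travel":[0,0,0],"roll":0}]'; python3 -c "
from h import *
go([.559,.116,.25],148)"
```

```text
time_s: 1.4
eef_pos: [0.3845, -0.1998, 0.2777]
tcp_rot: [0.0, 0.732, 0.682, -0.0]
ft_force: [-0.1, 0.2, 0.1]
gripper_width: 0.0373
t 1.4 pos [ 0.3845 -0.1998  0.2777] yaw 85.96 tilt 0.03 travel [13.092  6.072  1.1  ] roll -12.408 dist 0.362
```

```bash
python3 -m inch '[{"travel":[1.3,0.6,0.1],"roll":-1.3},{"travel":[2.6,1.2,0.2],"roll":-2.6},{"travel":[3.9,1.8,0.3],"roll":-3.9},{"travel":[5.2,2.4,0.4],"roll":-5.2},{"travel":[6.5,3.0,0.5],"roll":-6.4}]'; python3 -c "
from h import *
go([.559,.116,.25],148)"
```

```text
time_s: 1.82
eef_pos: [0.4713, -0.0416, 0.2651]
tcp_rot: [0.0, 0.513, 0.858, -0.0]
ft_force: [0.2, -0.8, -0.2]
gripper_width: 0.0377
t 1.82 pos [ 0.4713 -0.0416  0.2651] yaw 118.22 tilt 0.03 travel [3.897 6.07  0.604] roll -5.956 dist 0.181
```

```bash
python3 -m inch '[{"travel":[0.8,1.2,0.1],"roll":-1.2},{"travel":[1.6,2.4,0.2],"roll":-2.4},{"travel":[2.4,3.6,0.4],"roll":-3.6},{"travel":[3.2,4.9,0.5],"roll":-4.8},{"travel":[3.9,6.0,0.6],"roll":-5.9}]'; python3 - <<'E'
from h import *
go([.559,.116,.25],148)
w=ctrl.calibration('wrist');im=ctrl.grab_frame('wrist')
cv2.imwrite('pics/w1.png',im[:,:,::-1]); np.savez('pics/w1.npz',**w)
go([.559,.116,.25],148)
print(proj(w,[.56,.116,.066]))
E
```

```text
time_s: 2.23
eef_pos: [0.5586, 0.1157, 0.2498]
tcp_rot: [0.0, 0.278, 0.961, 0.0]
ft_force: [0.8, -0.7, 0.5]
gripper_width: 0.0374
t 2.23 pos [0.5586 0.1157 0.2498] yaw 147.77 tilt 0.02 travel [-0.009  0.019 -0.008] roll -0.046 dist 0.001
t 2.28 pos [0.5614 0.1201 0.2493] yaw 148.04 tilt 0.36 travel [-0.003 -0.189 -0.031] roll 0.008 dist 0.005
[[259.08550823 193.79069685]]
```

View pics/w1.png

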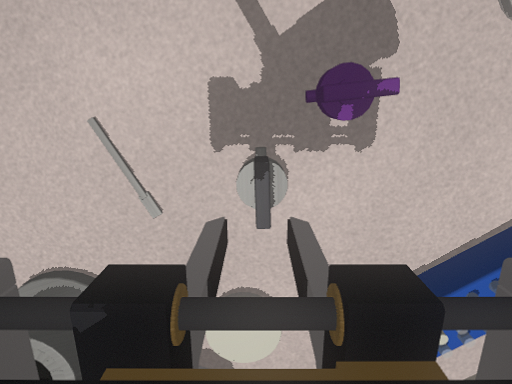

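The wrist view shows the lid bar from about (261,150) to (263,228), between the jaws, with the purple lid at (345,92). The arm has settled, so I'll measure again.

```bash
python3 -m inch '[{"travel":[0,0,0],"roll":0},{"travel":[0,0,0],"roll":0},{"travel":[0,0,0],"roll":0},{"travel":[0,0,0],"roll":0},{"travel":[0,0,0],"roll":0}]' >/dev/null; python3 - <<'E'
from h import *
w=ctrl.calibration('wrist');im=ctrl.grab_frame('wrist')[:,:,::-1].copy()
cv2.imwrite('pics/w2.png',im); np.savez('pics/w2.npz',**w)
go([.559,.116,.25],148)
cv2.imwrite('pics/w2z.png',cv2.resize(im[135:240,215:310],None,fx=6,fy=5.5,interpolation=cv2.INTER_NEAREST))
g=im.mean(2).astype(int)
for r in (160,175,190,205,220): print(r,g[r,240:290])
E
```

```text
t 2.75 pos [0.5568 0.1141 0.2505] yaw 147.5 tilt 0.03 travel [-0.033  0.111  0.021] roll -0.1 dist 0.003
160 [175 172 169 166 168 174 176 175 141 112 112 101  85  76  74  76  67  54
  55  54  53  55  53  54  53  55  53  54  56  53  53  69  78  76  76  79
  91 106 110 109 113 110 109 118 120 108 158 185 180 175]
175 [133 144 164 160 160 160 160 162 158 159 160 159 159 159 156 159 128  77
  56  60  61  60  60  58  78  90  90  90  89  88  83  76  75  84  87  86
  92 133 154 149 147 147 147 147 150 151 154 134 108 152]
190 [162 158 159 161 160 162 163 161 159 159 158 160 160 161 158 159 163 122
  82  89  91  92  90  88  89  88  89  88  89  88  88  79  71  84  93 107
 144 155 152 150 145 147 148 149 148 151 152 151 150 145]
205 [178 181 179 176 174 171 168 170 172 165 160 158 160 161 158 158 157 142
  99  81  89  92  92  89  89  87  87  88  89  87  88  83  71  82  88  83
 135 153 149 167 177 178 179 175 173 172 170 173 176 176]
220 [167 169 177 184 184 180 178 175 177 176 176 175 179 183 181 177 176 180
 146  93  84  90  88  90  88  87  88  87  87  87  85  85  78  93 157 175
 172 173 173 170 172 176 177 178 177 180 186 129  49  39]
```

View pics/w2z.png

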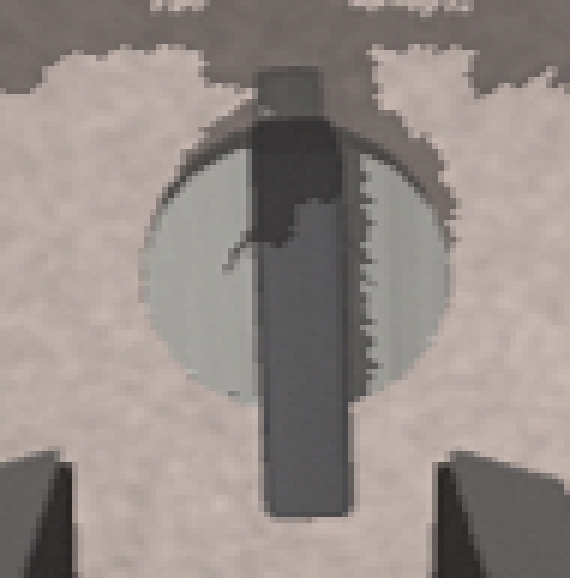

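```bash
python3 - <<'E'
from h import *
w=dict(np.load('pics/w2.npz'))
z=np.array([(252,122),(340,122),(265,515),(351,515)],float)
uv=z/[6,5.5]+[215,135]-0.5
P=onplane(w,uv,.066); print(P.round(4)); print('ctr',P.mean(0))
for a,b in((0,1),(2,3),(0,2),(1,3)):
    d=P[a]-P[b]; print(np.linalg.norm(d),np.degrees(np.arctan2(d[1],d[0])))
# plug circle at z=.024: left 140..448, top?? widest row ~ y 275
zz=np.array([(140,275),(448,275)],float)/[6,5.5]+[215,135]-.5
Q=onplane(w,zz,.024);print(Q,Q.mean(0),np.linalg.norm(Q[0]-Q[1]))
E
```

```text
[[0.5283 0.1304 0.066 ]
 [0.5353 0.1413 0.066 ]
 [0.5866 0.0956 0.066 ]
 [0.5938 0.107  0.066 ]]
ctr [0.56100067 0.11854941 0.066     ]
0.012959736949978333 -122.5433490352872
0.013499560215490466 -122.54678990888905
0.06784635451147711 149.15859599320592
0.06786534262394947 149.61412887353697
[[0.54828337 0.09435714 0.024     ]
 [0.57719685 0.13966466 0.024     ]] [0.56274011 0.1170109  0.024     ] 0.05374719950396642
```

```bash
python3 -c "
from h import *
go([.5625,.1175,.127],149.4)"
```

```text
t 2.75 pos [0.5568 0.1141 0.2505] yaw 147.5 tilt 0.03 travel [-0.116  0.237  4.941] roll -0.38 dist 0.124
```

```bash
python3 -m inch '[{"travel":[-0.1,0.2,0.6],"roll":-0.4},{"travel":[-0.1,0.2,1.3],"roll":-0.4},{"travel":[-0.1,0.2,2.1],"roll":-0.4},{"travel":[-0.1,0.2,2.9],"roll":-0.4},{"travel":[-0.1,0.2,3.5],"roll":-0.4}]'; python3 - <<'E'
from h import *
go([.5625,.1175,.127],149.4)
im=ctrl.grab_frame('wrist')[:,:,::-1].copy()
cv2.imwrite('pics/w3.png',im)
go([.5625,.1175,.127],149.4)
E
```

```text
time_s: 3.17
eef_pos: [0.5612, 0.1175, 0.1615]
tcp_rot: [-0.0, 0.263, 0.965, -0.0]
ft_force: [-0.1, 0.5, 0.4]
gripper_width: 0.0377
t 3.17 pos [0.5612 0.1175 0.1615] yaw 149.56 tilt 0.06 travel [-0.048  0.027  1.381] roll 0.033 dist 0.035
t 3.22 pos [0.5597 0.1174 0.1589] yaw 149.56 tilt 0.35 travel [-0.099  0.065  1.277] roll 0.033 dist 0.032
```

View pics/w3.png

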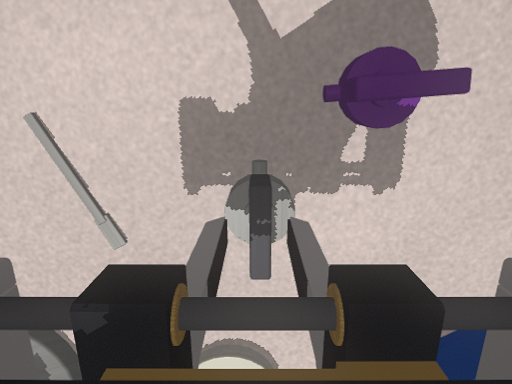

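The bar is vertical at column 260, and the jaws are centred at about 257. That's good enough to descend and close.

```bash
python3 -m inch '[{"travel":[0,0,0.5],"roll":0},{"travel":[-0.05,0,0.9],"roll":0},{"travel":[-0.05,0.05,1.2],"roll":0},{"travel":[-0.05,0.05,1.37],"roll":0},{"travel":[-0.05,0.05,1.37],"roll":0}]'; python3 - <<'E'
from h import *
go([.5625,.1175,.127],149.4)
w=ctrl.calibration('wrist');im=ctrl.grab_frame('wrist')[:,:,::-1].copy()
cv2.imwrite('pics/w4.png',im); np.savez('pics/w4.npz',**w)
go([.5625,.1175,.127],149.4)
E
```

```text
time_s: 3.63
eef_pos: [0.5633, 0.1185, 0.1278]
tcp_rot: [-0.001, 0.262, 0.965, -0.0]
ft_force: [-1.1, -0.3, -0.2]
gripper_width: 0.0376
t 3.63 pos [0.5633 0.1185 0.1278] yaw 149.61 tilt 0.08 travel [ 0.007 -0.05   0.031] roll 0.042 dist 0.001
t 3.68 pos [0.5635 0.1186 0.1283] yaw 149.62 tilt 0.03 travel [ 0.014 -0.058  0.052] roll 0.044 dist 0.002
```

View pics/w4.png

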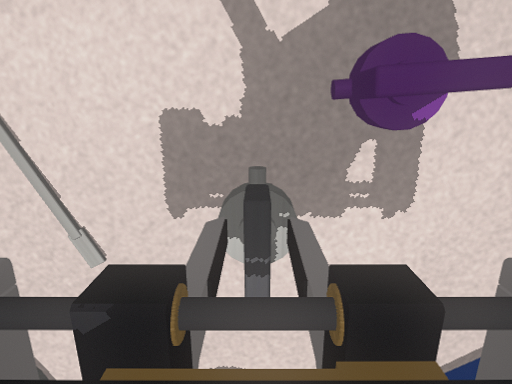

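```bash
python3 -m inch '[{"travel":[0,0,0],"roll":0},{"travel":[0,0,0],"roll":0},{"travel":[0,0,0],"roll":0},{"travel":[0,0,0],"roll":0},{"travel":[0,0,0],"roll":0}]' -1 45;  python3 -m inch '[{"travel":[0,0,0],"roll":0},{"travel":[0,0,-0.1],"roll":0},{"travel":[0,0,-0.2],"roll":0},{"travel":[0,0,-0.4],"roll":0},{"travel":[0,0,-0.6],"roll":0}]'; python3 - <<'E'
from h import *
s=ctrl.state(); print(s['ft_force'],s['ft_torque'],s['gripper_width'])
go([.5625,.1175,.127],149.4)
E
```

```text
time_s: 4.1
eef_pos: [0.5637, 0.1186, 0.1288]
tcp_rot: [0.0, 0.262, 0.965, -0.0]
ft_force: [0.0, -0.4, 2.7]
gripper_width: 0.0138
time_s: 4.52
eef_pos: [0.5632, 0.1187, 0.1432]
tcp_rot: [-0.001, 0.262, 0.965, -0.0]
ft_force: [-0.4, -0.0, -3.6]
gripper_width: 0.0137
[-0.42700603 -0.0242703  -3.60790095] [-0.03204067 -0.12991779 -0.01238863] 0.013745277013237044
t 4.52 pos [0.5632 0.1187 0.1432] yaw 149.63 tilt 0.08 travel [-0.    -0.053  0.649] roll 0.046 dist 0.016
```

```bash
python3 -m inch '[{"travel":[0,0,-0.9],"roll":0},{"travel":[0,0,-1.8],"roll":0},{"travel":[0,0,-2.7],"roll":0},{"travel":[0,0,-3.6],"roll":0},{"travel":[0,0,-4.5],"roll":0}]'; python3 - <<'E'
from h import *
c=ctrl.calibration('top'); print(onplane(c,[(302,143)],.17))
go([.621,-.057,.27],168.5)
E
```

```text
time_s: 4.93
eef_pos: [0.5633, 0.1186, 0.2572]
tcp_rot: [-0.0, 0.262, 0.965, -0.0]
ft_force: [0.3, 0.1, -4.0]
gripper_width: 0.0138
[[ 0.76233803 -0.11267971  0.17      ]]
t 4.93 pos [0.5633 0.1186 0.2572] yaw 149.63 tilt 0.01 travel [-5.545 -4.894 -0.512] roll -3.775 dist 0.185
```

```bash
python3 -m inch '[{"travel":[-0.5,-0.5,0],"roll":-0.4},{"travel":[-1.4,-1.2,-0.1],"roll":-1.0},{"travel":[-2.4,-2.1,-0.2],"roll":-1.7},{"travel":[-3.4,-3.0,-0.3],"roll":-2.4},{"travel":[-4.3,-3.8,-0.4],"roll":-3.0}]' >/dev/null; python3 -m inch '[{"travel":[-0.6,-0.4,0],"roll":-0.4},{"travel":[-0.9,-0.7,0],"roll":-0.7},{"travel":[-1.0,-0.8,0],"roll":-0.7},{"travel":[-1.0,-0.8,0],"roll":-0.7},{"travel":[-1.0,-0.8,0],"roll":-0.7}]'; python3 - <<'E'
from h import *
go([.621,-.057,.27],168.5)
w=ctrl.calibration('wrist');im=ctrl.grab_frame('wrist')[:,:,::-1].copy()
cv2.imwrite('pics/w5.png',im); np.savez('pics/w5.npz',**w)
go([.621,-.057,.27],168.5)
E
```

```text
time_s: 5.77
eef_pos: [0.6265, -0.043, 0.2657]
tcp_rot: [-0.001, 0.104, 0.995, 0.0]
ft_force: [0.5, 0.2, -3.2]
gripper_width: 0.0136
t 5.77 pos [ 0.6265 -0.043   0.2657] yaw 168.09 tilt 0.08 travel [ 0.102 -0.592 -0.171] roll -0.082 dist 0.016
t 5.82 pos [ 0.6264 -0.0427  0.2658] yaw 168.13 tilt 0.07 travel [ 0.095 -0.606 -0.168] roll -0.074 dist 0.016
```

View pics/w5.png

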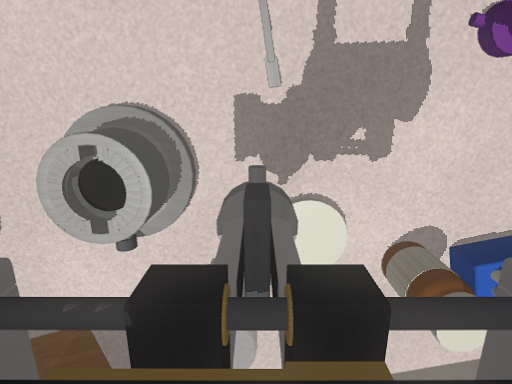

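The ring is fully visible in this wrist view. Its outer edge spans columns 37–151 and rows 132–243, with slots near (88,153) and (103,225). I'll zoom in and measure.

```bash
python3 - <<'E'
from h import *
im=cv2.imread('pics/w5.png')
cv2.imwrite('pics/w5z.png',cv2.resize(im[125:250,30:160],None,fx=5,fy=4.7,interpolation=cv2.INTER_CUBIC))
g=im.mean(2).astype(int)
for r in (150,155,190,220,226): print(r,g[r,60:125])
E
```

```text
150 [166 165 165 163 158 156 154 118 149 162 161 162 162 157 153 157 159 157
 126  76  79  79  77  79  77  80  80  80  80  81  79  79  77  78  84  96
 109 147 166 165 167 165 158 156 161 162 156 136 147 167 164 162 160 162
 165 166 167 166 167 167 167 169 169 168 171]
155 [161 160 160 160 162 156 151 155 157 161 161 161 162 161 155 152 156 159
 154 109  75  80  80  78  81  78  78  78  78  81  87  90  92  94  93  92
 122 168 166 165 166 166 163 158 158 162 163 164 167 168 167 163 160 161
 164 165 166 168 165 160 157 163 165 166 168]
190 [153 150 105  72  77  78  91  86  78  79  77  79  78  87  99  96  97  97
  97  86  35  41  43  46  47  47  47  47  47  48  46  48  46  46  47  46
  44  46  46  50  45  44  48  45  47  47  47  47  47  49  47  47  44  47
  46  46  44  48  48  48  47  49  46  46  43]
220 [159 158 158 159 157 156 155 156 152 151 156 160 160 159 159 156 154 156
 153 151 153 137 137 136 137 136 117 125 140 129  91  78  78  81  81  82
  81  82  83  82  83  83  82  81  82  82  87 116 140 136 135 144 163 164
 164 163 163 163 165 165 165 165 155 151 163]
226 [149 152 152 152 154 153 154 156 157 158 159 156 155 156 154 152 151 158
 163 159 159 158 157 156 153 151 158 161 161 163 149  88  78  82  81  83
  82  83  82  81  82  81  83  82  82  82  79  97 140 163 159 158 156 161
 165 164 165 163 162 162 158 159 161 166 167]
```

View pics/w5z.png

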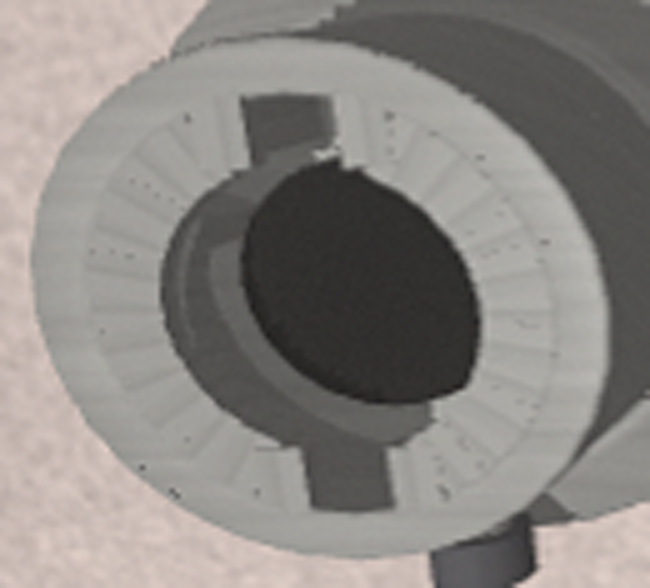

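```bash
python3 - <<'E'
from h import *
w=dict(np.load('pics/w5.npz'))
im=cv2.imread('pics/w5.png').astype(int); g=im.mean(2)
E=onplane(w,[(78.4,150),(96.7,150),(90.6,226),(107.5,226)],.085)
m1=E[:2].mean(0); m2=E[2:].mean(0); d=m1-m2
print('widths',np.linalg.norm(E[0]-E[1]),np.linalg.norm(E[2]-E[3]),'yaw',np.degrees(np.arctan2(d[1],d[0])),'mid',(m1+m2)/2, np.linalg.norm(d))
z=lambda p:np.array(p,float)/[5,4.7]+[30,125]-.5
F=onplane(w,z([(241,97),(332,94),(312,511),(396,508)]),.085); print('ends mid',F.mean(0),'len',np.linalg.norm(F[:2].mean(0)-F[2:].mean(0)))
d=F[:2].mean(0)-F[2:].mean(0);print('yaw',np.degrees(np.arctan2(d[1],d[0])))
# outer circle: eye-picked rim points (zoom)
rim=z([(33,250),(45,180),(95,110),(170,60),(290,38),(400,58),(480,100),(560,175),(600,260),(607,330),(590,420),(40,320),(70,400),(130,465),(200,515),(280,545),(360,557),(450,540),(520,510)])
Q=onplane(w,rim,.085)[:,:2]
A=np.c_[2*Q,np.ones(len(Q))]; s=np.linalg.lstsq(A,(Q**2).sum(1),rcond=None)[0]
r=np.sqrt(s[2]+s[0]**2+s[1]**2); print('circle',s[:2],r,(np.linalg.norm(Q-s[:2],axis=1)-r).round(4))
# bore upper edge: points on opening top edge right side
b=z([(343,163),(400,195),(450,250),(478,310),(470,385),(162,290),(185,220),(170,330),(200,390),(250,432),(300,450)])
Q=onplane(w,b,.085)[:,:2]
A=np.c_[2*Q,np.ones(len(Q))]; s=np.linalg.lstsq(A,(Q**2).sum(1),rcond=None)[0]
r=np.sqrt(s[2]+s[0]**2+s[1]**2); print('bore',s[:2],r,(np.linalg.norm(Q-s[:2],axis=1)-r).round(4))
E
```

```text
widths 0.01593450386638829 0.015731015935219857 yaw 168.45958129252418 mid [ 0.5914886  -0.18632679  0.085     ] 0.0706555536030436
ends mid [ 0.59269711 -0.18646751  0.085     ] len 0.08205088388017223
yaw 168.57187554565752
circle [ 0.59240443 -0.18619481] 0.05149967057665938 [-0.0001  0.0003 -0.0003 -0.0004 -0.0004  0.      0.0001  0.0007  0.0003
 -0.0005 -0.0002 -0.      0.0008 -0.0001 -0.     -0.0003  0.0001 -0.0005
  0.0004]
bore [ 0.59328508 -0.18667962] 0.028691573666380005 [ 0.0014 -0.     -0.0011 -0.0004  0.0003 -0.0003 -0.0003 -0.0006  0.0002
  0.0005  0.0002]
```

```bash
python3 - <<'E'
from h import *
w=dict(np.load('pics/w5.npz')); s=ctrl.state(); Rm=q2R(s['tcp_rot']); p=s['eef_pos']
T=lambda x,y,z: proj(w,p+Rm@np.array([x,y,z]))[0].round(1)
for o in (-.002,0,.002): print(o,'lug end bottom',T(.037+o,0,.1283),'lug end top',T(.037+o,0,.1163),'bar top near edge',T(.032+o,0,.0628), 'bar bottom edge',T(.032+o,0,.0988))
im=cv2.imread('pics/w5.png'); g=im.mean(2).astype(int)
print(g[155:260,257].tolist()); print(g[155:260,252].tolist())
cv2.imwrite('pics/w5y.png',cv2.resize(im[155:265,205:310],None,fx=6,fy=5.4,interpolation=cv2.INTER_CUBIC))
E
```

```text
-0.002 lug end bottom [258.4 166.9] lug end top [258.5 170.3] bar top near edge [259.1 201.9] bar bottom edge [258.7 184.1]
0 lug end bottom [258.4 164.1] lug end top [258.5 167.4] bar top near edge [259.1 198.1] bar bottom edge [258.7 181. ]
0.002 lug end bottom [258.4 161.3] lug end top [258.5 164.4] bar top near edge [259.1 194.2] bar bottom edge [258.7 177.8]
[174, 196, 194, 193, 196, 192, 192, 195, 200, 203, 107, 81, 84, 92, 96, 97, 97, 95, 95, 96, 93, 96, 96, 97, 96, 95, 96, 89, 61, 57, 57, 57, 56, 57, 60, 56, 57, 57, 58, 57, 56, 58, 56, 56, 59, 62, 60, 62, 62, 60, 61, 61, 60, 61, 59, 59, 59, 60, 60, 60, 61, 59, 60, 60, 59, 59, 60, 59, 60, 58, 59, 57, 58, 57, 60, 58, 59, 56, 57, 58, 57, 57, 56, 57, 58, 57, 58, 57, 56, 59, 58, 54, 57, 56, 57, 55, 56, 57, 54, 55, 58, 56, 55, 55, 56]
[115, 146, 192, 198, 201, 197, 191, 188, 192, 199, 114, 85, 84, 94, 97, 96, 94, 96, 96, 96, 95, 95, 94, 96, 97, 95, 96, 89, 61, 56, 58, 59, 58, 58, 58, 56, 59, 58, 58, 60, 58, 57, 56, 56, 61, 62, 61, 63, 61, 62, 63, 61, 62, 61, 62, 62, 62, 62, 61, 59, 62, 61, 60, 59, 61, 59, 60, 62, 59, 59, 60, 59, 59, 58, 59, 59, 58, 59, 59, 59, 58, 56, 57, 59, 59, 58, 59, 57, 58, 59, 58, 57, 55, 58, 57, 57, 57, 57, 55, 56, 55, 57, 57, 53, 56]
```

View pics/w5y.png

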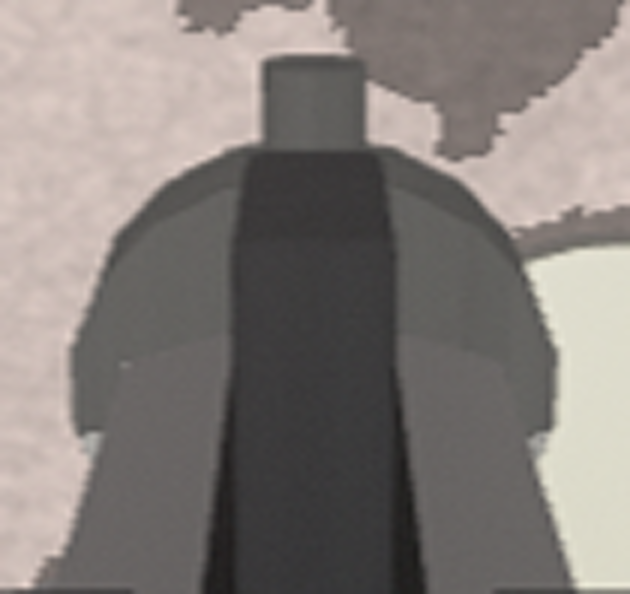

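```bash
python3 -c "
from h import *
go([.5921,-.1850,.232],168.5)"
```

```text
t 5.82 pos [ 0.6264 -0.0427  0.2658] yaw 168.13 tilt 0.07 travel [ 0.171 -5.855  1.35 ] roll -0.074 dist 0.15
```

```bash
python3 -m inch '[{"travel":[0,-0.6,0],"roll":0},{"travel":[0.1,-1.6,0],"roll":-0.1},{"travel":[0.15,-2.8,0],"roll":-0.1},{"travel":[0.15,-4.0,0.1],"roll":-0.1},{"travel":[0.15,-4.8,0.2],"roll":-0.1}]' >/dev/null; python3 -m inch '[{"travel":[0,-0.5,0.1],"roll":0},{"travel":[0,-0.8,0.3],"roll":0},{"travel":[0,-1.0,0.6],"roll":0},{"travel":[0,-1.0,0.8],"roll":0},{"travel":[0,-1.0,0.8],"roll":0}]'; python3 - <<'E'
from h import *
go([.5921,-.1850,.225],168.5)
w=ctrl.calibration('wrist');im=ctrl.grab_frame('wrist')[:,:,::-1].copy()
cv2.imwrite('pics/w6.png',im); np.savez('pics/w6.npz',**w)
go([.5921,-.1850,.225],168.5)
s=ctrl.state(); print(s['ft_force'],s['ft_torque'])
E
```

```text
time_s: 6.65
eef_pos: [0.5931, -0.1836, 0.2391]
tcp_rot: [-0.002, 0.099, 0.995, 0.001]
ft_force: [-0.3, -0.5, -4.0]
gripper_width: 0.0138
t 6.65 pos [ 0.5931 -0.1836  0.2391] yaw 168.65 tilt 0.21 travel [ 0.026 -0.064  0.563] roll 0.03 dist 0.014
t 6.7 pos [ 0.5935 -0.1835  0.2398] yaw 168.67 tilt 0.15 travel [ 0.041 -0.071  0.59 ] roll 0.035 dist 0.015
[ 0.72482197  0.10378747 -3.93620305] [ 0.03188604 -0.10646614 -0.0169774 ]
```

View pics/w6.png

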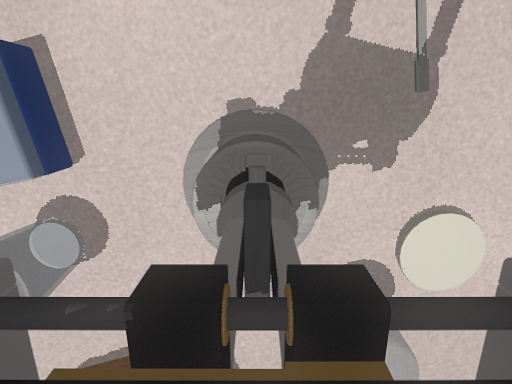

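```bash
python3 -m inch '[{"travel":[0.02,-0.03,0.2],"roll":0},{"travel":[0.03,-0.06,0.4],"roll":0},{"travel":[0.03,-0.06,0.6],"roll":0},{"travel":[0.03,-0.06,0.7],"roll":0},{"travel":[0.03,-0.06,0.7],"roll":0}]'; python3 - <<'E'
from h import *
w=ctrl.calibration('wrist');im=ctrl.grab_frame('wrist')[:,:,::-1].copy()
cv2.imwrite('pics/w7.png',im); np.savez('pics/w7.npz',**w)
sd=ctrl.grab_frame('side')[:,:,::-1].copy()
go([.5921,-.1850,.21],168.5)
s=ctrl.state(); print(s['ft_force'],s['ft_torque'])
a=cv2.resize(im[130:240,190:320],None,fx=3.4,fy=3.4,interpolation=cv2.INTER_CUBIC)
b=cv2.resize(sd[100:210,240:330],None,fx=3.4,fy=3.4,interpolation=cv2.INTER_CUBIC)
cv2.imwrite('pics/w7z.png',np.hstack([a,b]))
E
```

```text
time_s: 7.12
eef_pos: [0.5924, -0.1857, 0.2224]
tcp_rot: [-0.001, 0.099, 0.995, 0.0]
ft_force: [-0.2, 0.4, -4.0]
gripper_width: 0.0138
t 7.22 pos [ 0.5928 -0.186   0.2233] yaw 168.63 tilt 0.01 travel [0.035 0.032 0.532] roll 0.027 dist 0.013
[-0.69023829 -0.47036184 -3.65830608] [ 0.02793654 -0.20921002 -0.00652799]
```

View pics/w7z.png

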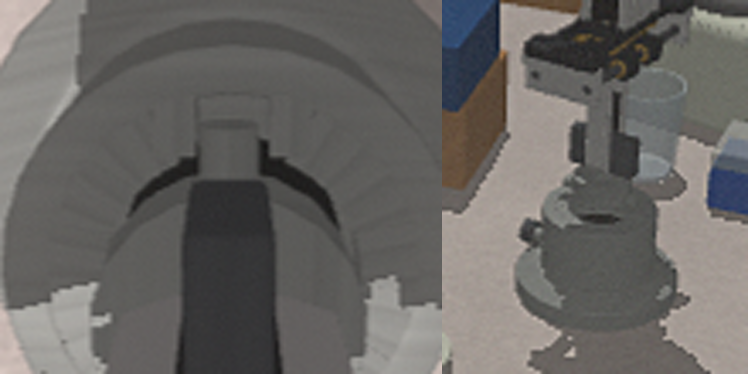

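Zoomed, the lug is centred in the slot to within about 1 mm. I'll apply the small correction and descend by feel.

```bash
cat > st.py <<'E'
from h import *
go([.5921,-.1850,.19],168.5)
s=ctrl.state(); print(s['ft_force'].round(2),s['ft_torque'].round(3))
E
python3 -m inch '[{"travel":[0.03,0.03,0.1],"roll":0},{"travel":[0.03,0.03,0.2],"roll":0},{"travel":[0.03,0.03,0.3],"roll":0},{"travel":[0.03,0.03,0.4],"roll":0},{"travel":[0.03,0.03,0.45],"roll":0}]'; python3 st.py
```

```text
time_s: 7.63
eef_pos: [0.592, -0.1852, 0.2117]
tcp_rot: [-0.0, 0.099, 0.995, 0.0]
ft_force: [0.4, -0.4, -4.1]
gripper_width: 0.0137
t 7.63 pos [ 0.592  -0.1852  0.2117] yaw 168.62 tilt 0.03 travel [-0.003  0.008  0.868] roll 0.024 dist 0.022
[ 0.39 -0.37 -4.09] [ 0.064 -0.087 -0.017]
```

```bash
python3 -m inch '[{"travel":[0,0,0.06],"roll":0},{"travel":[0,0,0.12],"roll":0},{"travel":[0,0,0.18],"roll":0},{"travel":[0,0,0.24],"roll":0},{"travel":[0,0,0.28],"roll":0}]'; python3 st.py
```

```text
time_s: 8.05
eef_pos: [0.5922, -0.1852, 0.205]
tcp_rot: [-0.0, 0.099, 0.995, -0.0]
ft_force: [0.2, -0.5, -3.7]
gripper_width: 0.0136
t 8.05 pos [ 0.5922 -0.1852  0.205 ] yaw 168.63 tilt 0.01 travel [0.004 0.007 0.6  ] roll 0.025 dist 0.015
[ 0.18 -0.51 -3.69] [ 0.05  -0.105 -0.019]
```

The underside is now 9 mm below the ring top with no contact force, so the pins are entering the slots. I'll continue down slowly.

```bash
python3 -m inch '[{"travel":[0,0,0.08],"roll":0},{"travel":[0,0,0.16],"roll":0},{"travel":[0,0,0.24],"roll":0},{"travel":[0,0,0.32],"roll":0},{"travel":[0,0,0.36],"roll":0}]'; python3 st.py
```

```text
time_s: 8.47
eef_pos: [0.5921, -0.1851, 0.1958]
tcp_rot: [-0.0, 0.099, 0.995, 0.0]
ft_force: [-0.3, -0.5, -4.8]
gripper_width: 0.0137
t 8.47 pos [ 0.5921 -0.1851  0.1958] yaw 168.62 tilt 0.03 travel [-0.     0.005  0.231] roll 0.025 dist 0.006
[-0.28 -0.54 -4.83] [ 0.076 -0.136 -0.01 ]
```

```bash
python3 -m inch '[{"travel":[0,0,0.02],"roll":0},{"travel":[0,0,0.04],"roll":0},{"travel":[0,0,0.06],"roll":0},{"travel":[0,0,0.08],"roll":0},{"travel":[0,0,0.08],"roll":0}]'; python3 st.py
```

```text
time_s: 8.88
eef_pos: [0.5922, -0.1852, 0.1941]
tcp_rot: [-0.0, 0.099, 0.995, -0.0]
ft_force: [-0.6, 0.2, -4.0]
gripper_width: 0.0137
t 8.88 pos [ 0.5922 -0.1852  0.1941] yaw 168.63 tilt 0.0 travel [0.005 0.006 0.165] roll 0.025 dist 0.004
[-0.59  0.19 -4.  ] [ 0.059 -0.105 -0.004]
```

```bash
python3 -m inch '[{"travel":[0,0,0.01],"roll":0},{"travel":[0,0,0.02],"roll":0},{"travel":[0,0,0.03],"roll":0},{"travel":[0,0,0.04],"roll":0},{"travel":[0,0,0.04],"roll":0}]'; python3 st.py
```

```text
time_s: 9.3
eef_pos: [0.5922, -0.1852, 0.1931]
tcp_rot: [-0.0, 0.099, 0.995, -0.0]
ft_force: [0.0, 0.1, -3.5]
gripper_width: 0.0135
t 9.3 pos [ 0.5922 -0.1852  0.1931] yaw 168.63 tilt 0.0 travel [0.004 0.006 0.125] roll 0.025 dist 0.003
[ 0.01  0.1  -3.5 ] [ 0.063 -0.134 -0.001]
```

```bash
python3 -m inch '[{"travel":[0,0,0.01],"roll":0},{"travel":[0,0,0.02],"roll":0},{"travel":[0,0,0.03],"roll":0},{"travel":[0,0,0.04],"roll":0},{"travel":[0,0,0.04],"roll":0}]'; python3 st.py
```

```text
time_s: 9.72
eef_pos: [0.5922, -0.1852, 0.1921]
tcp_rot: [-0.0, 0.099, 0.995, -0.0]
ft_force: [0.2, 0.6, -3.4]
gripper_width: 0.0139
t 9.72 pos [ 0.5922 -0.1852  0.1921] yaw 168.63 tilt 0.01 travel [0.004 0.007 0.083] roll 0.025 dist 0.002
[ 0.18  0.61 -3.42] [ 0.009 -0.129 -0.008]
```

```bash
python3 -m inch '[{"travel":[0,0,0.01],"roll":0},{"travel":[0,0,0.02],"roll":0},{"travel":[0,0,0.03],"roll":0},{"travel":[0,0,0.04],"roll":0},{"travel":[0,0,0.04],"roll":0}]'; python3 st.py
```

```text
time_s: 10.13
eef_pos: [0.5922, -0.1852, 0.1916]
tcp_rot: [0.0, 0.099, 0.995, -0.0]
ft_force: [-0.5, -0.1, 0.3]
gripper_width: 0.0138
t 10.13 pos [ 0.5922 -0.1852  0.1916] yaw 168.62 tilt 0.03 travel [0.007 0.006 0.065] roll 0.025 dist 0.002
[-0.48 -0.08  0.34] [0.101 0.065 0.036]
```

```bash
python3 -m inch '[{"travel":[0,0,0.01],"roll":0},{"travel":[0,0,0.02],"roll":0},{"travel":[0,0,0.02],"roll":0},{"travel":[0,0,0.02],"roll":0},{"travel":[0,0,0.02],"roll":0}]'; python3 st.py
```

```text
time_s: 10.55
eef_pos: [0.5922, -0.1852, 0.1913]
tcp_rot: [0.0, 0.099, 0.995, -0.0]
ft_force: [-1.5, 1.2, 5.5]
gripper_width: 0.0136
t 10.55 pos [ 0.5922 -0.1852  0.1913] yaw 168.63 tilt 0.03 travel [0.006 0.007 0.054] roll 0.026 dist 0.001
[-1.52  1.18  5.49] [ 0.223  0.355 -0.055]
```

The lid has seated on the seal: contact came at TCP z≈0.1917, so the underside is about 22 mm below the ring top, inside the expected 20–24 mm. Next is a slow clockwise turn (+roll).

```bash
python3 -m inch '[{"travel":[0,0,0],"roll":0.2},{"travel":[0,0,0],"roll":0.5},{"travel":[0,0,0],"roll":0.8},{"travel":[0,0,0],"roll":1.1},{"travel":[0,0,0],"roll":1.2}]'; python3 st.py
```

```text
time_s: 10.97
eef_pos: [0.5928, -0.1854, 0.1914]
tcp_rot: [0.001, 0.151, 0.988, -0.0]
ft_force: [0.2, 0.4, 4.9]
gripper_width: 0.014
t 10.97 pos [ 0.5928 -0.1854  0.1914] yaw 162.59 tilt 0.12 travel [0.033 0.008 0.055] roll -1.183 dist 0.002
[0.23 0.44 4.93] [0.164 0.047 0.068]
```

```bash
python3 -m inch '[{"travel":[0,0,0],"roll":0.2},{"travel":[0,0,0],"roll":0.5},{"travel":[0,0,0],"roll":0.8},{"travel":[0,0,0],"roll":1.1},{"travel":[0,0,0],"roll":1.2}]'; python3 st.py
```

```text
time_s: 11.38
eef_pos: [0.593, -0.1856, 0.1914]
tcp_rot: [0.001, 0.203, 0.979, -0.0]
ft_force: [-0.4, 0.3, 5.0]
gripper_width: 0.0138
t 11.38 pos [ 0.593  -0.1856  0.1914] yaw 156.58 tilt 0.15 travel [0.041 0.006 0.056] roll -2.383 dist 0.002
[-0.37  0.32  4.96] [ 0.078 -0.029  0.015]
```

```bash
python3 -m inch '[{"travel":[0,0,0],"roll":0.2},{"travel":[0,0,0],"roll":0.4},{"travel":[0,0,0],"roll":0.6},{"travel":[0,0,0],"roll":0.8},{"travel":[0,0,0],"roll":1.0}]'; python3 st.py
```

```text
time_s: 11.8
eef_pos: [0.593, -0.1856, 0.1914]
tcp_rot: [0.001, 0.245, 0.969, -0.0]
ft_force: [0.9, -0.5, 5.3]
gripper_width: 0.0137
t 11.8 pos [ 0.593  -0.1856  0.1914] yaw 151.59 tilt 0.16 travel [0.044 0.004 0.055] roll -3.381 dist 0.002
[ 0.93 -0.47  5.29] [0.087 0.006 0.068]
```

```bash
python3 -m inch '[{"travel":[0,0,0],"roll":0.2},{"travel":[0,0,0],"roll":0.4},{"travel":[0,0,0],"roll":0.6},{"travel":[0,0,0],"roll":0.8},{"travel":[0,0,0],"roll":1.0}]'; python3 st.py
```

```text
time_s: 12.22
eef_pos: [0.593, -0.1857, 0.1914]
tcp_rot: [0.001, 0.287, 0.958, -0.0]
ft_force: [-0.4, -0.2, 4.4]
gripper_width: 0.0135
t 12.22 pos [ 0.593  -0.1857  0.1914] yaw 146.59 tilt 0.16 travel [0.046 0.002 0.056] roll -4.381 dist 0.002
[-0.38 -0.19  4.41] [ 0.108 -0.044  0.002]
```

```bash
python3 -m inch '[{"travel":[0,0,0],"roll":0.2},{"travel":[0,0,0],"roll":0.4},{"travel":[0,0,0],"roll":0.6},{"travel":[0,0,0],"roll":0.8},{"travel":[0,0,0],"roll":1.0}]'; python3 st.py
```

```text
time_s: 12.63
eef_pos: [0.5931, -0.1857, 0.1914]
tcp_rot: [0.001, 0.329, 0.944, -0.0]
ft_force: [-0.2, -0.6, 4.3]
gripper_width: 0.0137
t 12.63 pos [ 0.5931 -0.1857  0.1914] yaw 141.6 tilt 0.17 travel [ 0.047 -0.002  0.056] roll -5.381 dist 0.002
[-0.19 -0.64  4.28] [0.03  0.011 0.053]
```

```bash
python3 -m inch '[{"travel":[0,0,0],"roll":0.2},{"travel":[0,0,0],"roll":0.4},{"travel":[0,0,0],"roll":0.6},{"travel":[0,0,0],"roll":0.8},{"travel":[0,0,0],"roll":0.8}]'; python3 st.py
```

```text
time_s: 13.05
eef_pos: [0.593, -0.1857, 0.1913]
tcp_rot: [0.001, 0.362, 0.932, -0.0]
ft_force: [-0.1, -0.5, 5.3]
gripper_width: 0.0142
t 13.05 pos [ 0.593  -0.1857  0.1913] yaw 137.59 tilt 0.16 travel [ 0.046 -0.006  0.053] roll -6.182 dist 0.002
[-0.07 -0.51  5.31] [-0.011 -0.085  0.059]
```

```bash
python3 -m inch '[{"travel":[0,0,0],"roll":0.2},{"travel":[0,0,0],"roll":0.4},{"travel":[0,0,0],"roll":0.6},{"travel":[0,0,0],"roll":0.8},{"travel":[0,0,0],"roll":0.8}]'; python3 st.py
```

```text
time_s: 13.47
eef_pos: [0.5932, -0.1854, 0.1911]
tcp_rot: [0.001, 0.394, 0.919, 0.0]
ft_force: [1.4, 0.1, 6.0]
gripper_width: 0.014
t 13.47 pos [ 0.5932 -0.1854  0.1911] yaw 133.57 tilt 0.15 travel [ 0.04  -0.02   0.046] roll -6.986 dist 0.002
[1.44 0.05 6.01] [ 0.087 -0.282  0.144]
```

```bash
python3 -m inch '[{"travel":[0,0,0],"roll":0.2},{"travel":[0,0,0],"roll":0.4},{"travel":[0,0,0],"roll":0.6},{"travel":[0,0,0],"roll":0.6},{"travel":[0,0,0],"roll":0.6}]'; python3 st.py
```

```text
time_s: 13.88
eef_pos: [0.5931, -0.1852, 0.191]
tcp_rot: [0.001, 0.418, 0.908, 0.0]
ft_force: [3.4, 1.0, 5.1]
gripper_width: 0.0138
t 13.88 pos [ 0.5931 -0.1852  0.191 ] yaw 130.59 tilt 0.14 travel [ 0.033 -0.026  0.042] roll -7.582 dist 0.001
[3.39 1.01 5.14] [ 0.221 -0.676  0.127]
```

The ramps bite at about 35°: z starts to sink and the torque rises. From here I'll take small steps and let it sink 0.75 mm per 10°.

```bash
python3 -m inch '[{"travel":[0,0,0.004],"roll":0.2},{"travel":[0,0,0.008],"roll":0.4},{"travel":[0,0,0.012],"roll":0.6},{"travel":[0,0,0.012],"roll":0.6},{"travel":[0,0,0.012],"roll":0.6}]'; python3 st.py
```

```text
time_s: 14.3
eef_pos: [0.593, -0.1852, 0.1909]
tcp_rot: [0.001, 0.441, 0.897, 0.0]
ft_force: [3.6, 0.5, 5.9]
gripper_width: 0.0136
t 14.3 pos [ 0.593  -0.1852  0.1909] yaw 127.6 tilt 0.13 travel [ 0.028 -0.026  0.035] roll -8.18 dist 0.001
[3.56 0.52 5.87] [ 0.29  -0.687  0.181]
```

```bash
python3 -m inch '[{"travel":[0,0,0.004],"roll":0.2},{"travel":[0,0,0.008],"roll":0.4},{"travel":[0,0,0.01],"roll":0.6},{"travel":[0,0,0.01],"roll":0.6},{"travel":[0,0,0.01],"roll":0.6}]'; python3 st.py
```

```text
time_s: 14.72
eef_pos: [0.5931, -0.1851, 0.1907]
tcp_rot: [0.001, 0.465, 0.886, 0.0]
ft_force: [2.7, 1.8, 6.1]
gripper_width: 0.014
t 14.72 pos [ 0.5931 -0.1851  0.1907] yaw 124.63 tilt 0.14 travel [ 0.024 -0.03   0.028] roll -8.775 dist 0.001
[2.71 1.82 6.15] [ 0.27  -0.583  0.305]
```

```bash
python3 -m inch '[{"travel":[0,0,0.004],"roll":0.2},{"travel":[0,0,0.008],"roll":0.4},{"travel":[0,0,0.01],"roll":0.6},{"travel":[0,0,0.01],"roll":0.6},{"travel":[0,0,0.01],"roll":0.6}]'; python3 st.py
```

```text
time_s: 15.13
eef_pos: [0.593, -0.185, 0.1905]
tcp_rot: [0.001, 0.487, 0.873, 0.0]
ft_force: [3.4, 0.8, 6.5]
gripper_width: 0.0135
t 15.13 pos [ 0.593  -0.185   0.1905] yaw 121.65 tilt 0.13 travel [ 0.021 -0.032  0.02 ] roll -9.369 dist 0.001
[3.45 0.83 6.54] [ 0.374 -0.667  0.481]
```

```bash
python3 - <<'E'
from h import *
T=[]
for i in range(4):
    im=ctrl.grab_frame('wrist'); s=ctrl.state(); T.append(np.r_[s['ft_force'],s['ft_torque'],s['joint_efforts'][5]])
    print(T[-1].round(3))
print(np.mean(T,0).round(3), s['joints'].round(3))
cv2.imwrite('pics/w8.png',im[:,:,::-1])
E
```

```text
[ 2.16   1.544  5.487  0.324 -0.582  0.443  0.466]
[ 3.423  1.517  6.862  0.284 -0.582  0.426  0.465]
[ 2.441  1.754  6.013  0.35  -0.597  0.472  0.465]
[ 2.854  1.384  6.294  0.368 -0.597  0.395  0.465]
[ 2.719  1.55   6.164  0.332 -0.589  0.434  0.466] [-4.150e-01  4.210e-01  1.572e+00  1.000e-03  1.146e+00 -9.680e-01]
```

View pics/w8.png

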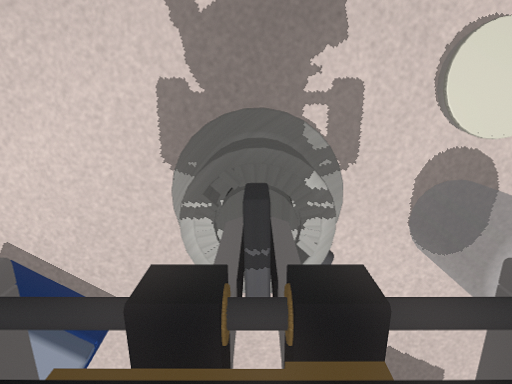

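The torque reads 0.40–0.47 N·m, mean 0.43, about 13–16° past the bite and with about 1 mm of sink. That is tight and below the 0.5 limit, and the bar is still straight in the jaws in the wrist view. I'll stop here, let go and lift straight up.

```bash
python3 -m inch '[{"travel":[0,0,0],"roll":0},{"travel":[0,0,0],"roll":0},{"travel":[0,0,0],"roll":0},{"travel":[0,0,0],"roll":0},{"travel":[0,0,0],"roll":0}]' -0.2 20; python3 st.py; python3 -m inch '[{"travel":[0,0,-0.3],"roll":0},{"travel":[0,0,-0.8],"roll":0},{"travel":[0,0,-1.5],"roll":0},{"travel":[0,0,-2.3],"roll":0},{"travel":[0,0,-3.0],"roll":0}]';python3 -m inch '[{"travel":[0,0,-0.5],"roll":0},{"travel":[0,0,-0.8],"roll":0},{"travel":[0,0,-0.8],"roll":0},{"travel":[0,0,-0.8],"roll":0},{"travel":[0,0,-0.8],"roll":0}]'; python3 - <<'E'
from h import *
w=ctrl.calibration('wrist');im=ctrl.grab_frame('wrist')[:,:,::-1].copy();np.savez('pics/w9.npz',**w)
cv2.imwrite('pics/w9.png',im)
sd=ctrl.grab_frame('side')[:,:,::-1].copy(); cv2.imwrite('pics/side9.png',sd)
cv2.imwrite('pics/w9z.png',cv2.resize(im[100:260,170:350],None,fx=4,fy=3.7,interpolation=cv2.INTER_CUBIC))
go([.592,-.185,.19],168.5)
E
```

```text
time_s: 15.75
eef_pos: [0.5909, -0.185, 0.1887]
tcp_rot: [-0.002, 0.488, 0.873, -0.0]
ft_force: [0.3, 1.5, -1.2]
gripper_width: 0.0374
t 15.75 pos [ 0.5909 -0.185   0.1887] yaw 121.58 tilt 0.2 travel [-0.024  0.04  -0.052] roll -9.385 dist 0.002
[ 0.33  1.49 -1.18] [-0.029 -0.123 -0.004]
time_s: 16.17
eef_pos: [0.592, -0.1849, 0.2654]
tcp_rot: [-0.001, 0.488, 0.873, -0.0]
ft_force: [0.7, -0.1, 0.2]
gripper_width: 0.0377
time_s: 16.58
eef_pos: [0.5917, -0.1849, 0.2837]
tcp_rot: [-0.001, 0.488, 0.873, -0.0]
ft_force: [0.3, 0.3, 0.5]
gripper_width: 0.0377
t 16.68 pos [ 0.5917 -0.185   0.2836] yaw 121.62 tilt 0.14 travel [-0.013  0.014  3.743] roll -9.376 dist 0.094
```

View pics/w9z.png

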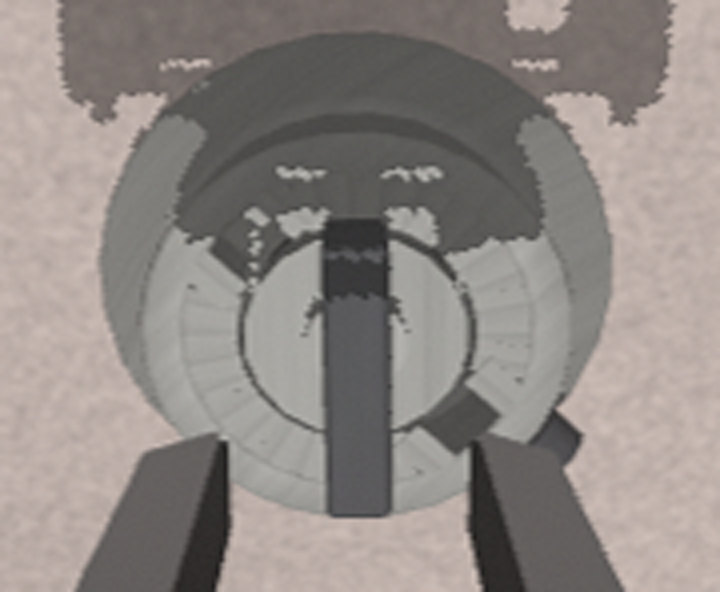

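View pics/side9.png

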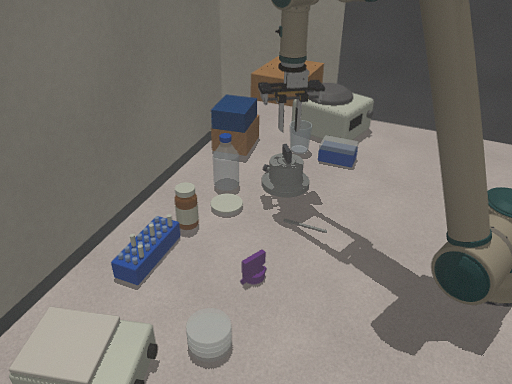

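The lid sits flush in the ring with its bar turned about 47° from the slots, and it did not spring back. I'll check by picture difference that the bystanders haven't moved, then hand in.

```bash
python3 - <<'E'
from h import *
a=cv2.imread('pics/side0.png').astype(int);b=cv2.imread('pics/side9.png').astype(int)
d=abs(a-b).max(2)
for n,(x0,y0,x1,y1) in dict(flask=(212,132,240,192),reagent=(174,182,199,232),dish=(209,194,245,216),spatula=(282,217,328,233),beaker=(289,120,313,155),dishes=(185,310,235,362),tipbox=(318,137,359,166),purple=(240,250,268,285)).items():
    print(n,(d[y0:y1,x0:x1]>40).mean().round(3))
s=ctrl.state();print(s['time_s'],s['ft_force'].round(1))
E
```

```text
flask 0.0
reagent 0.0
dish 0.0
spatula 0.376
beaker 0.039
dishes 0.0
tipbox 0.0
purple 0.024
16.6833 [-0.1  0.4 -0.5]
```

```bash
python3 - <<'E'
from h import *
a=cv2.imread('pics/side0.png');b=cv2.imread('pics/side9.png')
f=lambda i:cv2.resize(i[205:245,270:340],None,fx=5,fy=5,interpolation=cv2.INTER_CUBIC)
cv2.imwrite('pics/sp.png',np.vstack([f(a),f(b)]))
E
```

```text
(no output)
```

View pics/sp.png

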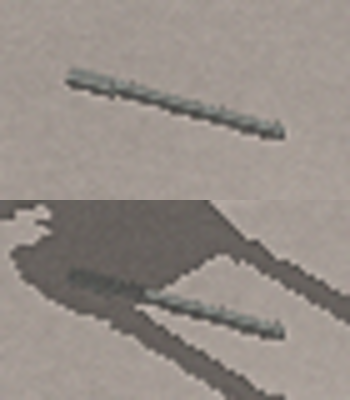

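The spatula has not moved: it runs from (68,77) to (285,133) in both crops, and only the arm's shadow differs. Handing in.

```bash
python3 -c "
from plant import ctrl
print(ctrl.close_job())"
```

```text
the job is handed in; nothing more can be done
None
```

The vessel is closed: the lid is in the ring, twisted tight and released. I handed the job in at about 16.7 s, well inside the 72 s limit.

- **Insertion:** I gripped the lid by its bar and lowered it with both pins through the slots. It met no resistance until it touched the seal, with the underside about 22 mm below the ring top. The downward push on the seal was about 10 N.
- **Twist:** I turned it 47° clockwise in small steps. The ramps bit at about 30–35°, and the lid sank about 1 mm onto the seal. The torque while holding was 0.43 N·m on average. Single noisy readings reached 0.48, still under the 0.5 limit.
- **Final checks:** After I let go and lifted away, the bar had not turned back and the lid sat flush. The force sensor read about zero, so the robot was touching nothing.
- **Bystanders:** Flask, reagent jar, dish, dish stack and tip box showed no change in the side camera picture. The spatula, beaker and purple look-alike areas did show differences. Close up, the spatula difference was only the arm's shadow. I took the smaller beaker and purple lid differences (under 4%) to be the arm or its shadow and did not check them further.

The two cameras differed by 1–2 mm on the ring's position, so I aligned with the wrist camera alone.

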